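Take a clean bearing race from its covered stand with tongs

ROBOT

A 7-joint arm with a two-finger parallel gripper is mounted at the origin on a cart in front of the work surface, level with it; the furniture and walls round the work are solid. World frame = base frame: x ahead of the robot, y to its left, z up, the work surface at z = 0. Lengths are in m, angles in rad, forces in N, time in s.
With the tool pointing down it reaches from about 0.4 to 0.9 m from the base axis. Payload 5.6 kg.
Tool frame: the origin (TCP) lies midway between the tips of the shut fingers; the grasp point (between the pads) lies 19 mm behind it; y points along the fingers, z is the direction in which the jaws open and shut, and the axes are right-handed (so a half turn about y gives the same grasp; the last joint's range is limited). The gripper opens to 92 mm and grips with 3 to 60 N. Pads are 20 mm wide; open, the fingers measure 128 mm over their backs; the gripper's body (75 mm by 189 mm) begins 69 mm behind the grasp point.
Start: joints at [1.28, 0.468, -0.012, 1.603, 0.006, 1.071, -0.056], TCP at [0.159, -0.63, 0.215] pointing down, gripper open.
Joint ranges: [-2.53, 2.53], [-0.31, 2.02], [-1.57, 1.55], [0.28, 2.44], [-1.29, 4.43], [0.15, 1.84], [-2.92, 2.92]. Speed limits (rad/s): [2.57, 2.57, 3.14, 3.14, 3.14, 3.14, 3.14].

INTERFACE

Orientations are given as a 3x3 rotation matrix whose columns are the frame's x, y, z axes.
In Python, from station import env, effector, solver, viewer, workorder, search_frame, tip_of gives the robot as it stands. Calls block until the motion is done:
- env.reach(position, orientation): joint-space move of the TCP to a pose.
- env.movel(position, frame=None, rate=0.15): straight line of the TCP; frame=None keeps the orientation; rate is the mean speed in m/s.
- env.goto_joints(angles): joint-space move.
- effector.release() and effector.grasp(squeeze=None): open the fingers fully, or close them until they stop; squeeze is the grip in N (None keeps the last).
- env.pause(seconds).
- solver.inverse_kinematics(position, orientation): joint angles nearest the present ones, or None.
- env.sense(): the state.
- viewer.read_camera(name): name is "scene" or "top"; returns (picture, depth): 480x640x3 uint8, red, green, blue; 480x640 float32, m along the optical axis (not along the pixel's ray), 0 where there is no reading.
- viewer.camera_info(name): a dict with "intrinsics" (3x3 intrinsics, pixels), "eye" and "rotation" of the camera in the world. Camera axes: x right, y up, looking along -z (the intrinsics and any distortion apply to the point x, -y, -z); pixel columns grow to the right and rows downward; lengths in m; the calibration is good to about 2 mm. A picture is of the moment at which its call begins. camera_info takes no time and is no camera call.
A pose or a line that the arm cannot do raises env.PlanningError and nothing moves.
- workorder.finish_job(): hands the job in, once; it reports no verdict.
Trained networks look in the newest picture that a camera, given by its name, has taken for a name from the list of things; names that differ only in an ending like _2 or _b are one class to them, and where a whole thing is asked for, a point or a joint stands for the part that bears it (a point fixed in the world has none). Each returns a list of dicts, best first, with "score" (0 to 1); they miss things now and then, are a little off and sometimes report something else, mostly with a low value. They report only what shows in the picture. A call takes as long as a camera call.
- search_frame(camera, name): "at" ([x, y, z] in m, in world coordinates, good to about 4 mm: the middle of the surface that is visible of it).
- tip_of(camera, name): "at" ([x, y, z] in m, in world coordinates, good to about 4 mm: a listed point, or the origin of a listed thing).
The state is a dict: "t": time; "joint_positions": joint angles; "joint_velocities": joint speeds; "tau": joint torques, N m; "ee_pos": TCP position; "tcp_rot": TCP orientation; "wrist_force": force on the tool from outside, world axes, zero at the start; "moment": the same for the moment, N m; "gripper_width": finger opening in m.
Only numpy, scipy, OpenCV 4.12 (cv2) and the standard library are available. Lean on these libraries where they do the work, as an engineer would, in place of code of your own. Each camera call takes 0.05 s, during which the arm holds its last target. There are 200 camera calls.

TASK

Slide the clear dust cover of the race stand all the way back until it clicks into its spring detent. Then pick up the spring tongs by their grip pads, close their jaws on the bearing race that stands on the pedestal, and lift it at least 8 cm above the pedestal; finish while still holding it up there, squeezed in the tongs. The gripper itself must not touch the race, the cover must stay latched open, and the things lying around are to be left where they are.

Things in the scene. Friction and masses are not known exactly. Their poses are not given: they have to be found in the camera images.
- stand: Race stand fixed to the table: aluminium base 100 x 210 x 12 mm (from y = +55 to -155 mm), two steel rails at x = +-40 mm with tops 21 mm high, a round pedestal of diameter 22 mm, 40 mm high. Origin on the table under the pedestal's axis, z up. Its cover slides to the stand's -y. The -x side faces the robot: bring the tongs in over it, their x along the stand's x.
- pedestal_top (a point): Centre of the pedestal's flat top (z = 40 mm), on which the race lies.
- cover (a joint): Slide of the clear plastic dust cover (79 x 70 mm tunnel, roof top 59 mm high): metres moved along the stand's -y from the position over the pedestal. Starts at 0 to 0.02; 1 N friction; a sprung ball resists with about 5 N from 0.077 to 0.083, then the cover snaps on to its end stop at 0.090 and stays latched.
- cover_knob (a point): Middle of the upright aluminium knob on the cover's roof: stem diameter 12 mm, head diameter 16 mm, from 61 to 85 mm above the table; this point is at 73 mm. Push it sideways along the stand's -y.
- race: Ground steel bearing race, a ring 29 mm in diameter and 10 mm high, about 28 g, lying flat on the pedestal. Origin at the centre of its underside; z along its axis.
- tongs: Steel spring tongs, 225 mm long, 105 g, lying on the table; they close horizontally. Origin on the underside, midway between the grip pads (balance point within 10 mm of it); x along the tongs to the jaws, z up. Hub at x = -110 mm, jaws' centre at x = +85 mm, arms 12 mm high. Squeezing the pads along y closes the jaws; the spring pushes each pad out with 4 N (open) to 6 N (on the race).
- tongs_grip (a point): Midway between the grip pads, 13 mm above the underside. The pads are black rubber plates 36 mm long (along x) and 26 mm high (from the underside up); over their outer faces they measure 56 mm when open, about 38 mm when the jaws are closed on the race, 27 mm fully shut.
- tongs_mouth (a point): Centre between the jaws, 85 mm ahead of the grip point along x, 6 mm above the underside. Each jaw is a shallow vee 12 mm high, 31 mm long along x. Round the race each open jaw has 16 mm to go before it touches (jaws move 1.8 times as far as pads); open, they measure about 76 mm over their outsides.
- tongs_left: Left arm of the tongs (the tongs' +y side) with its jaw; origin at its hinge pin, at the hub.
- tongs_right: Right arm of the tongs (-y side) with its jaw; origin at its hinge pin, at the hub.
- micrometer: Green micrometer 61 x 130 x 16 mm lying on the table, a bystander; origin at its underside's centre.
- screwdriver: Red-handled screwdriver 209 mm long (along its y), a bystander; origin at its underside's centre.
- marker: Blue marker 137 mm long (along its y), 18 mm thick, a bystander; origin at its underside's centre.
- spare_bearing: Ball bearing 29 mm in diameter, 12 mm high, lying on the table, a bystander (not the race that is wanted); origin at its underside's centre.

How it is judged:
By the outcome, as a careful person would: the job done as asked, in the order asked, and still so for the second after the job is handed in, while the arm keeps its last pose, push and grip.
It also fails if it takes over 54 s, if anything falls off the work surface, if the arm or the gripper's body presses on something with over 40 N, if the wrist force passes 120 N, or if a joint passes its speed limit or range.

## Working session

There is one attempt and no reset: what is moved stays moved. The work goes in short steps, each a Python script; the robot and the scene stay as the last script left them, time stands still between calls to the robot, and variables do not carry over. Pictures are saved under pics/ and viewed, about 8 in all and at most 12, crops included, and the job is handed in when it is done.

```bash
ls; mkdir -p pics
python3 - <<'E'
from station import *
import cv2, numpy as np
for c in ("scene","top"):
    im,d=viewer.read_camera(c); cv2.imwrite(f"pics/{c}0.png",im[:,:,::-1]); i=viewer.camera_info(c); print(c,i["eye"],i["rotation"].tolist() if hasattr(i["rotation"],'tolist') else i["rotation"],i["intrinsics"], [k for k in i])
    for n in ("stand","pedestal_top","cover_knob","race","tongs","tongs_grip","tongs_mouth","tongs_left","tongs_right","micrometer","screwdriver","marker","spare_bearing"):
        r=tip_of(c,n); print(n,[(np.round(q["at"],3).tolist(),round(q["score"],2)) for q in r[:2]])
print(env.sense())
E
```

```text
pics
scene [0.12762312 0.57264486 0.78470018] [[-0.8367312086720098, 0.3672139061711176, -0.40624479264210595], [-0.547325683035174, -0.5367307489106138, 0.642148502967913], [0.01776178832094833, 0.7596539016475867, 0.6500849702825322]] [[459.43237229   0.         321.60718407]
 [  0.         459.43237229 241.8610815 ]
 [  0.           0.           1.        ]] ['intrinsics', 'eye', 'rotation']
stand [([0.627, -0.104, -0.001], 0.81)]
pedestal_top [([0.629, -0.104, 0.042], 0.86), ([0.345, 0.132, 0.001], 0.54)]
cover_knob [([0.624, -0.117, 0.073], 0.72)]
race []
tongs [([0.422, -0.283, -0.002], 0.6)]
tongs_grip []
tongs_mouth [([0.412, -0.201, 0.009], 0.72)]
tongs_left [([0.434, -0.393, 0.0], 0.69), ([0.777, -0.081, -0.0], 0.59)]
tongs_right []
micrometer [([0.671, -0.376, 0.004], 0.75), ([0.455, -0.387, -0.003], 0.31)]
screwdriver [([0.78, -0.083, -0.004], 0.75)]
marker [([0.347, 0.135, 0.003], 0.76), ([0.408, 0.008, 0.002], 0.58)]
spare_bearing [([0.409, 0.011, -0.002], 0.63)]
top [ 0.37374264 -0.14300573  1.01283806] [[0.009028959636635176, 0.9823365774699805, -0.18690459184419428],
[... 962 characters left out ...]
40736, -0.05629999]), 'joint_velocities': array([ 0.00167362, -0.00042535,  0.00024322, -0.00014765, -0.00091629,
        0.00085344,  0.00130983]), 'tau': array([-5.61878805e-04, -5.20419610e+01, -1.25570977e-02, -2.44052428e+01,
       -5.66934713e-02,  1.14058860e-02,  2.15033350e-05]), 'ee_pos': array([ 0.15941055, -0.63016224,  0.21460094]), 'tcp_rot': array([[-9.69465467e-01, -9.70957540e-06,  2.45227871e-01],
       [-2.45227870e-01, -4.34643420e-05, -9.69465466e-01],
       [ 2.00717661e-05, -9.99999999e-01,  3.97561201e-05]]), 'wrist_force': array([-0.71605475,  0.22120954,  0.05728982]), 'moment': array([-0.02973924,  0.00182414,  0.01262389]), 'gripper_width': 0.09231686213625945}
```

View pics/top0.png

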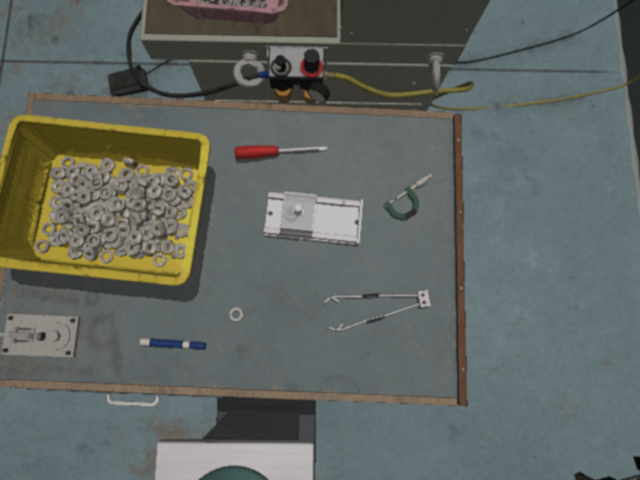

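View pics/scene0.png

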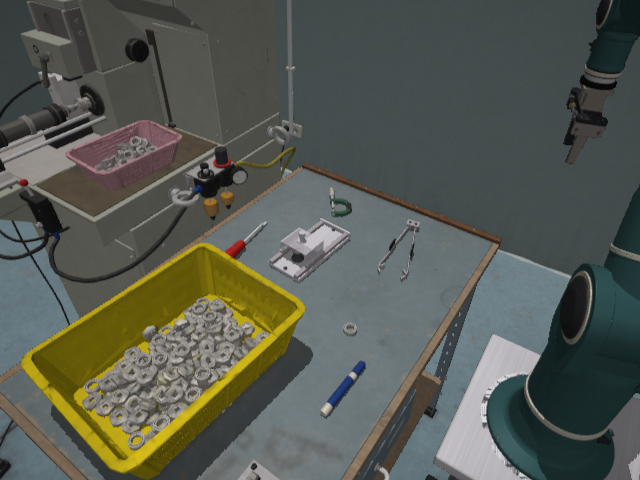

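The top view shows the stand at (313,217), with its knob at (297,210) and the cover over the pedestal. The tongs have their hub at (424,298) and their jaws near (333,313), so they point to +y. The bearing at (236,314) is the spare one. Next I'll measure the yaws in rectified views and from depth.

```bash
cat > h.py <<'E'
from station import *
import cv2, numpy as np
def proj(c,P):
    i=viewer.camera_info(c); q=(np.atleast_2d(P)-i["eye"])@np.array(i["rotation"]); q=q*[1,-1,-1]
    u=q@np.array(i["intrinsics"]).T; return u[:,:2]/u[:,2:]
def cloud(c,d):
    i=viewer.camera_info(c); K=np.array(i["intrinsics"]); v,u=np.mgrid[:480,:640]
    p=np.stack([(u-K[0,2])/K[0,0]*d,-(v-K[1,2])/K[1,1]*d,-d],-1)
    return p@np.array(i["rotation"]).T+i["eye"]
def rect(c,im,x0,x1,y0,y1,z,s):
    # up=+x, left=+y, s px/m
    w,h=int((y1-y0)*s),int((x1-x0)*s)
    y=y1-np.arange(w)/s; x=x1-np.arange(h)/s
    Y,X=np.meshgrid(y,x); uv=proj(c,np.stack([X,Y,0*X+z],-1).reshape(-1,3)).astype(np.float32).reshape(h,w,2)
    return cv2.resize(cv2.remap(im,uv[...,0],uv[...,1],cv2.INTER_CUBIC),(w,h))
def grid(r,x1,y1,s,st=0.05):
    h,w=r.shape[:2]
    for k in range(-40,60):
        a=k*st
        px=int((y1-a)*s); py=int((x1-a)*s)
        if 0<=px<w: cv2.line(r,(px,0),(px,h),(255,255,0),1); cv2.putText(r,f"{a:.2f}",(px,h-3),0,.35,(255,0,0),1)
        if 0<=py<h: cv2.line(r,(0,py),(w,py),(255,255,0),1); cv2.putText(r,f"{a:.2f}",(0,py),0,.35,(255,0,0),1)
    return r
E
python3 - <<'E'
from h import *
rows=[]
for c in ("top","scene"):
    im,d=viewer.read_camera(c); P=cloud(c,d)
    def m(x0,x1,y0,y1,z0,z1): return (d>0)&(P[...,0]>x0)&(P[...,0]<x1)&(P[...,1]>y0)&(P[...,1]<y1)&(P[...,2]>z0)&(P[...,2]<z1)
    t=m(.35,.5,-.35,-.1,-.02,.02); print(c,"table z",np.median(P[t][:,2]))
    b=m(.55,.71,-.32,0,.006,.1); r=cv2.minAreaRect((P[b][:,:2]*1000).astype(np.float32)); print("stand rect",r)
    g=m(.35,.5,-.45,-.12,.006,.05); r=cv2.minAreaRect((P[g][:,:2]*1000).astype(np.float32)); print("tongs",g.sum(),r,P[g][:,2].max())
    h=m(.35,.5,-.45,-.12,.019,.05); print("pads",[np.round(p,3).tolist() for p in P[h]][:12])
    k=m(.58,.67,-.2,-.05,.065,.1); print("knob",k.sum(),P[k].mean(0) if k.any() else 0)
    A=rect(c,im,.54,.72,-.29,-.02,.012,1450); grid(A,.72,-.02,1450)
    B=rect(c,im,.35,.5,-.42,-.15,.012,1450); grid(B,.5,-.15,1450)
    rows.append(np.vstack([A,B]))
o=np.hstack(rows); print(o.shape); cv2.imwrite("pics/r.png",o[:,:,::-1])
E
```

```text
top table z -0.0002553712783865958
stand rect ((611.1898803710938, -183.45028686523438), (266.8705139160156, 112.4677734375), 85.35955047607422)
tongs 519 ((405.11468505859375, -296.21038818359375), (96.30733489990234, 226.177490234375), 4.253427505493164) 0.030172797956087738
pads [[0.46, -0.4, 0.021], [0.456, -0.4, 0.021], [0.452, -0.288, 0.028], [0.453, -0.291, 0.021], [0.453, -0.292, 0.025], [0.453, -0.294, 0.025], [0.452, -0.296, 0.027], [0.454, -0.38, 0.021], [0.454, -0.385, 0.021], [0.454, -0.389, 0.022], [0.454, -0.391, 0.021], [0.454, -0.393, 0.02]]
knob 53 [ 0.62074433 -0.12366313  0.08277045]
scene table z 0.0006241029208725601
stand rect ((623.3524169921875, -182.1737060546875), (269.8770751953125, 111.2240219116211), 85.45361328125)
tongs 344 ((443.92108154296875, -288.898681640625), (84.58590698242188, 227.88697814941406), 15.954438209533691) 0.029039455585314733
pads [[0.461, -0.399, 0.02], [0.458, -0.398, 0.021], [0.459, -0.394, 0.02], [0.455, -0.397, 0.02], [0.45, -0.4, 0.02], [0.455, -0.391, 0.02], [0.452, -0.392, 0.021], [0.446, -0.397, 0.02], [0.444, -0.4, 0.019], [0.441, -0.4, 0.021], [0.458, -0.385, 0.02], [0.455, -0.387, 0.019]]
knob 51 [ 0.62354014 -0.11976068  0.07980877]
(477, 782, 3)
```

View pics/r.png

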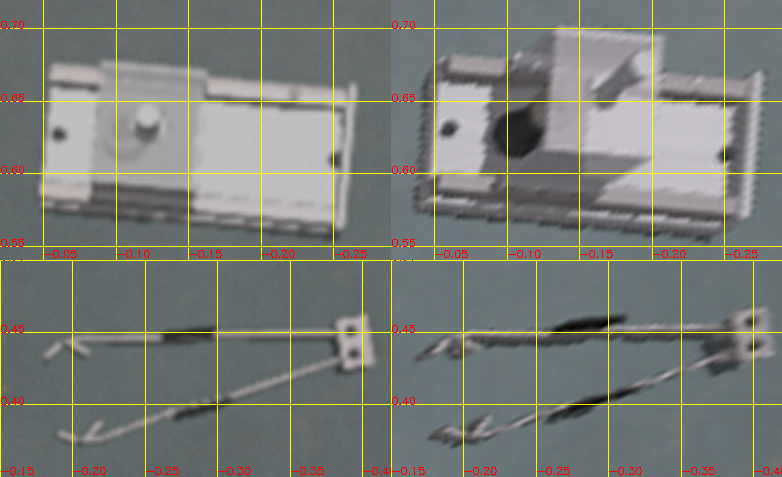

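The rectified views give the stand's origin at about (0.625,-0.106) with yaw -0.09, from its base holes at panel pixels (60,134) and (336,160). The tongs' grip is at about (0.425,-0.283) with x along (-0.171,0.985); the hub is at (354,343) and the pads at (188,334) and (203,410). The networks agree within about 4 mm. The knob is at roughly q = 0.016. Now I'll push the cover.

```bash
cat >> h.py <<'E'
YAW=-0.09; SO=np.array([.625,-.106,0]); c,s=np.cos(YAW),np.sin(YAW); SR=np.array([[c,-s,0],[s,c,0],[0,0,1]])
def S(x,y,z): return SO+SR@np.array([x,y,z])
def rot(a): return np.array([[np.sin(a),0,np.cos(a)],[-np.cos(a),0,np.sin(a)],[0,-1,0.]])
E
python3 - <<'E'
from h import *
effector.grasp(20)
env.reach(S(0,.024,.16),rot(YAW)); f0=env.sense()["wrist_force"]
env.movel(S(0,.024,.071)); print(env.sense()["t"],f0, env.sense()["gripper_width"])
f0=env.sense()["wrist_force"]; ax=SR[:,1]
log=[]
env.movel(S(0,-.03,.071),rate=.08)
y=-.03
while y>-.085:
    y-=.004; env.movel(S(0,y,.071),rate=.05); st=env.sense(); f=(st["wrist_force"]-f0)@ax
    log.append((round(y,3),round(float(f),1)))
    if abs(f)>12: break
print(log,st["t"],SR.T@(st["ee_pos"]-SO))
for c in("top","scene"):
    im,d=viewer.read_camera(c); print([(SR.T@(np.array(q["at"])-SO),q["score"]) for q in tip_of(c,"cover_knob")[:2]])
    cv2.imwrite(f"pics/p_{c}.png",im[:,:,::-1])
E
```

```text
6.15 [-0.43186425  0.3337334  -0.49414104] 0.0004934825762773392
[(-0.034, 0.2), (-0.038, 0.4), (-0.042, 1.0), (-0.046, -0.4), (-0.05, 1.0), (-0.054, 0.8), (-0.058, 1.0), (-0.062, 5.4), (-0.066, 2.2), (-0.07, 2.1), (-0.074, 8.3), (-0.078, 14.0)] 9.975 [-7.20716387e-06 -7.12828861e-02  7.10949906e-02]
[]
[(array([ 0.00085602, -0.08848117,  0.0716    ]), 0.66)]
```

The force shows the detent peak (5.4 N), then the drop, then the end stop. The knob is seen at y=-88 mm in the stand frame, so the cover is latched. Next the tongs.

Run:
```python
from h import *
a=np.arctan2(.171,.985); G=np.array([.425,-.283,0])
env.movel(S(0,-.05,.071)); env.movel(S(0,-.05,.14))
effector.release()
env.reach(G+[0,0,.14],rot(a)); 
env.movel(G+[0,0,.004],rate=.1); st=env.sense(); print(st["t"],st["ee_pos"],st["wrist_force"])
effector.grasp(3.3); st=env.sense(); print(st["t"],st["gripper_width"],st["wrist_force"])
env.movel(G+[0,0,.11],rate=.08); st=env.sense(); print(st["t"],st["gripper_width"],st["wrist_force"],st["moment"])
rows=[]
for c,(u,v) in {"top":(360,300),"scene":(400,240)}.items():
    im,d=viewer.read_camera(c); print(c,[(n,[(np.round(q["at"],3).tolist(),round(q["score"],2)) for q in tip_of(c,n)[:2]]) for n in("tongs_mouth","tongs_grip","cover_knob","race","tongs")])
    rows.append(cv2.resize(im[v-110:v+110,u-150:u+110],None,fx=1.5,fy=1.5,interpolation=2))
cv2.imwrite("pics/g.png",np.hstack(rows)[:,:,::-1])
```

```text
14.925 [ 0.42538863 -0.28328867  0.00455202] [ 0.70743397 -0.4768674  -0.60666316]
15.55 0.05660459463481524 [0.24204043 0.42200778 1.43810375]
17.025 0.05649266171153135 [-0.85849225 -0.79099362 -1.27781535] [-0.04872687 -0.06337957  0.00560012]
top [('tongs_mouth', [([0.408, -0.195, 0.109], 0.55), ([0.779, -0.082, 0.001], 0.38)]), ('tongs_grip', [([0.423, -0.278, 0.116], 0.48)]), ('cover_knob', [([0.619, -0.196, 0.075], 0.55), ([0.624, -0.104, 0.006], 0.42)]), ('race', [([0.624, -0.105, 0.041], 0.69)]), ('tongs', [([0.421, -0.284, 0.104], 0.62)])]
scene [('tongs_mouth', [([0.414, -0.198, 0.117], 0.59)]), ('tongs_grip', [([0.425, -0.281, 0.118], 0.72)]), ('cover_knob', [([0.618, -0.192, 0.076], 0.85)]), ('race', [([0.627, -0.103, 0.04], 0.58), ([0.779, -0.082, 0.002], 0.53)]), ('tongs', [([0.422, -0.286, 0.103], 0.58)])]
```

View pics/g.png

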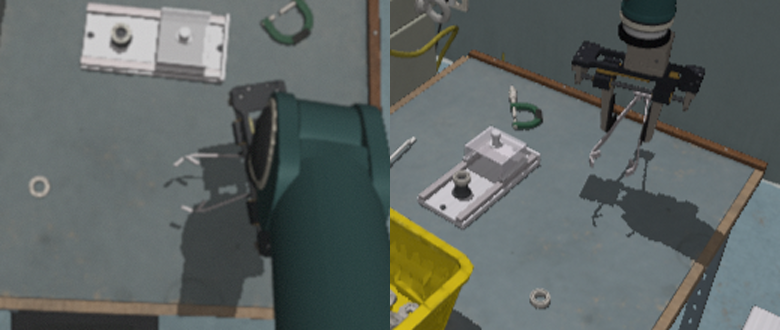

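The tongs are held level (pads 56 mm apart), the cover is latched at y≈-0.194, and the race shows on the pedestal (crop pixel 120,33). Now I'll bring the tongs to the race.

```bash
cat >> h.py <<'E'
RACE=np.array([.6255,-.1045,0]); L=.0865
def T(back,z): return RACE+SR@np.array([-L-back,0,z])
def look(tag,names=("tongs_mouth","race","cover_knob"),box={"top":(300,225),"scene":(320,250)}):
    rows=[]
    for c,(u,v) in box.items():
        im,d=viewer.read_camera(c)
        for n in names: print(c,n,[((np.round(SR.T@(np.array(q["at"])-SO),4)*1000).tolist(),round(q["score"],2)) for q in tip_of(c,n)[:2]])
        rows.append(cv2.resize(im[v-65:v+65,u-65:u+65],None,fx=3,fy=3,interpolation=2))
    cv2.imwrite(f"pics/{tag}.png",np.hstack(rows)[:,:,::-1])
E
python3 - <<'E'
from h import *
R=rot(YAW-np.pi/2)
env.reach(T(.08,.12),R); st=env.sense(); print(st["t"],st["gripper_width"])
env.movel(T(.08,.044),rate=.1); st=env.sense(); print(st["t"],st["gripper_width"])
env.movel(T(0,.044),rate=.06); st=env.sense(); print(st["t"],st["gripper_width"],st["wrist_force"],SR.T@(st["ee_pos"]-SO))
look("a")
E
```

```text
19.375 0.05661356112129389
20.2833 0.05660132710139263
21.7667 0.05690896014246998 [-0.47146274 -0.36727528 -0.51848709] [-0.0865216   0.00150003  0.043989  ]
top tongs_mouth [([-1.2, -89.39999999999999, 72.4], 0.33)]
top race []
top cover_knob [([3.5, -92.1, 71.2], 0.96)]
scene tongs_mouth [([1.1, -0.0, 48.300000000000004], 0.69)]
scene race []
scene cover_knob []
```

View pics/a.png

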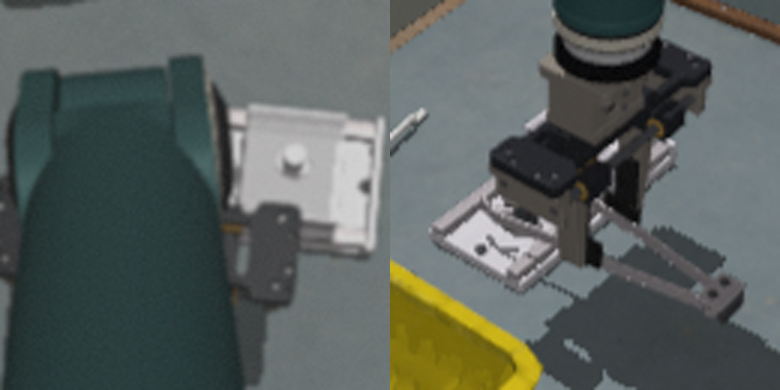

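The hand hides the race, but the measured mouth (1,0,48 mm in the stand frame) agrees with the race's position within error, and the cover is still latched. Closing now.

Run:
```python
from h import *
effector.grasp(22); st=env.sense(); print(st["t"],st["gripper_width"],st["wrist_force"],st["moment"])
env.pause(.3); print(env.sense()["gripper_width"])
env.movel(T(0,.060),rate=.04); st=env.sense(); print(st["t"],st["gripper_width"],st["wrist_force"],st["moment"])
env.movel(T(.0,.165),rate=.08); st=env.sense(); print(st["t"],st["gripper_width"],st["wrist_force"],st["moment"])
look("b",box={"top":(300,215),"scene":(330,190)})
```

```text
22.5083 0.03694294100315531 [-0.0575349   0.22373159 -0.77368992] [ 0.06023121 -0.01393323 -0.00817446]
0.037347389923715224
23.3583 0.03719906262679824 [-0.29715518 -0.41019472 -0.62614116] [ 0.0175186   0.07150472 -0.08293278]
24.825 0.03732519211014595 [-0.21933533  0.23581763 -1.45504723] [ 0.07417986 -0.03106525 -0.03151234]
top tongs_mouth []
top race []
top cover_knob [([0.3, -91.2, 75.0], 0.82)]
scene tongs_mouth [([-0.5, 1.0, 167.3], 0.85), ([-299.70000000000005, 213.5, 1.3], 0.68)]
scene race [([-2.6, 4.8999999999999995, 157.6], 0.49)]
scene cover_knob [([1.2, -86.4, 77.2], 0.58), ([150.7, 36.2, -0.8], 0.33)]
```

View pics/b.png

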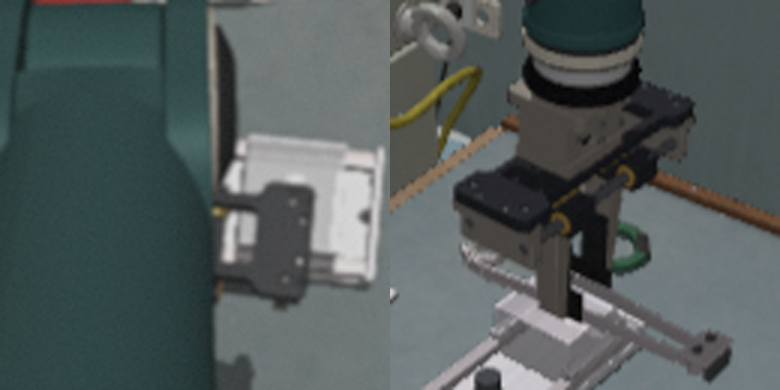

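The pedestal top is bare (right panel 487,380), the network places the race's underside at z≈158 mm in the jaws, and the width is 37 mm, as it should be on the race. I'll look once more, closer, at the jaws.

Run:
```python
from h import *
im,d=viewer.read_camera("scene"); print(tip_of("scene","race")[:2])
u,v=proj("scene",S(0,0,.165))[0].astype(int); print(u,v)
cv2.imwrite("pics/c.png",cv2.resize(im[v-35:v+75,u-50:u+70],None,fx=5,fy=5,interpolation=2)[:,:,::-1])
st=env.sense(); print(st["t"],st["gripper_width"])
```

```text
[{'at': [0.6237, -0.1029, 0.1562], 'score': 0.39}]
297 208
25.325 0.03735172621565702
```

View pics/c.png

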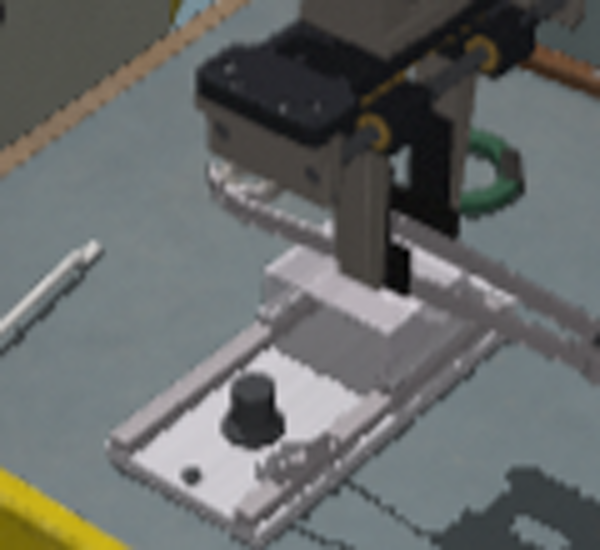

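The pedestal is bare (250,400). The ring is between the jaws at (250,185), and its ring-shaped shadow falls on the stand at (295,460). Handing in.

```bash
python3 -c "
from station import *
workorder.finish_job(); print(env.sense()['t'],env.sense()['gripper_width'])"
```

```text
the job is handed in; nothing more can be done
the job is handed in; nothing more can be done
```

The job is handed in. The cover is pushed back and latched, and the race is held in the tongs about 12 cm above the pedestal. It took about 25 s of the 54 s allowed.

- **Cover:** The push force peaked at about 5 N at the detent, dropped, then rose at the end stop. After the lift, the cameras put the knob at 91 mm (top) and 86 mm (scene), against the 90 mm stop; that spread is about the networks' error.
- **Race:** The pads measured 37 mm, close to the 38 mm expected with the jaws on the race, and this held steady through the lift. The pedestal is bare in the last picture. The scene camera's network put the race's underside at 156–158 mm, though with low scores (0.39–0.49). The top camera could not see the jaws, because the arm hid them.
- **Not checked directly:** The hand hid the race while the jaws closed, so I relied on measured positions there. The bystanders in view looked undisturbed, but I did not measure them again. By the plan, the fingers stayed well clear of the race.

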